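# Lock the folding monitor arm with its pin

### The job

Lock the folding arm on the trolley for transport: swing it by its upright post until its slotted end lies in the fork, under the fork's bore. Then take the thick pin with the tall flat handle from the wooden rack and push it gently, feeling for the bore and never forcing it, down through fork and arm until its collar is fully home on the fork, and let go. Leave the thin spare pin in the rack and everything else where it is.

Things in the scene. Friction and masses are not known exactly. Their poses are not given: they have to be found in the camera images.
- mount: Arm mount fixed to the table: dark steel base plate 110 x 310 x 8 mm. Origin: centre of its underside; z up, y along its length. The hub of the folding arm (radius 22 mm, 62 mm tall) stands at y = -100 mm, the aluminium fork round y = +80 mm. The fork: lower block 46 x 46 mm up to z = 34 mm, a gap, an upper ear 46 x 46 x 10 mm with top face at z = 60 mm, and a joining wall on its +x side.
- fork_mark (a point): Nominal mouth of the fork's bore: x 0, y +80, z 60 mm of the mount (top face of the ear). The fork is clamped in slots, so the real bore stands up to 12 mm off along the mount's y and 4 mm along x, either way, new each time and not measured; it then stays put. Bore: vertical, round, 14 mm, 1 mm chamfers, through the ear and into the block down to z = 10 mm.
- hinge (a point): Point on the arm's vertical hinge axis, level with the arm's top face: x 0, y -100, z 47 mm of the mount.
- swing (a joint): Hinge angle of the folding arm, rad. 0: arm along the mount's +y, slot centred under the nominal bore; positive is counter-clockwise from above, out of the fork towards the mount's -x. Starts at 0.45 to 0.95, stops at -0.25 and 1.3. Stiff by friction, 0.5 Nm (5 N at the post, 3 N at the slot): it stays where it is left.
- slot (a point): Centre of the slot in the arm's end, on its top face, 180 mm from the hinge axis. Arm: flat dark steel bar 28 mm wide, z = 37 to 47 mm, ending in an eye 36 mm wide. The slot goes right through, 18 mm across the bar and 42 mm along it: the pin's taper, pushed into it, drags the arm the last millimetres into line.
- post_top (a point): Top of the arm's upright black round post: 16 mm diameter, 45 mm tall (z = 47 to 92 mm), 100 mm from the hinge axis on the arm's centre line.
- pin: The thick lock pin, 70 to 140 g, standing point down in the rack. Origin: centre of its tip; z along the pin up to the handle. Taper from 8 mm diameter at the tip to 12 mm at z = 8 mm; steel shaft 12 mm to z = 46 mm; collar 28 mm diameter, z = 46 to 52 mm; flat black handle z = 52 to 96 mm, 26 mm along x, 14 mm thick along y (grip across y).
- pin_collar (a point): Centre of the underside of the pin's collar, 46 mm above the tip. It must come to rest on the top face of the fork's ear; the tip is then at z = 14 mm of the mount, 4 mm above the bore's floor.
- pin_grip (a point): Point on the pin's axis to put the TCP for a grip on the handle: 76 mm above the tip, 24 mm above the collar.
- rack: Wooden block fixed to the table, 60 x 170 x 56 mm, origin centre of underside, with two 15 mm holes at y = -50 and +50 mm; one holds the thick pin, the other the spare, either way round. The pins hang by their collars; the thick pin's tip is then 10 mm above the table, so lift it at least 50 mm to clear.
- spare: The thin spare pin in the other rack hole, to be left there: 8 mm shaft, 28 mm long below its collar, round low black knob of 18 mm diameter ending 28 mm above the rack. Origin at its tip.
- driver: Bystander: screwdriver lying on the table, 190 mm long.
- speaker: Bystander: round loudspeaker, 72 mm diameter, 24 mm high.
- board: Bystander: small green circuit board, 70 x 50 x 18 mm.
- breadboard: Bystander: white breadboard, 160 x 55 x 9 mm.
- jar: Bystander: small jar, 52 mm diameter, 60 mm high.
- bentbar: Bystander: bent dark steel bar lying flat, about 95 mm long, 14 mm thick.
Things that resemble listed ones, but are neither listed nor needed, are in the scene too. Leave any yellow look-alike of the pin alone.

How it is judged:
By the outcome, as a careful person would: the job done as asked, in the order asked, and still so for the second after the job is handed in, with the robot touching nothing.
It also fails if it takes over 72 s, if anything falls off the work surface, if the arm or the gripper's body presses on something with over 40 N, if the wrist force passes 120 N, or if a joint passes its speed limit or range.

### The arm

A 7-joint arm with a two-finger parallel gripper is mounted at the origin on the work surface. World frame = base frame: x ahead of the robot, y to its left, z up, the work surface at z = 0. Lengths are in m, angles in rad, forces in N, time in s.
With the tool pointing down it reaches from about 0.425 to 0.925 m from the base axis. Payload 6.8 kg.
Tool frame: the origin (TCP) lies between the finger pads, 19 mm behind the fingertips; this is the grasp point; z points along the fingers, y is the line along which they close (so a half turn about z gives the same grasp; the last joint's range is limited). The gripper opens to 85 mm and grips with 20 to 120 N. Pads are 22 mm wide; open, the fingers measure 114 mm over their backs; the gripper's body (76 mm by 85 mm) begins 54 mm behind the grasp point. The pads swing forward as they close: fully open they stand 13 mm farther back than shut.
Start: joints at [-1.208, 0.477, 0.022, 1.555, -0.011, 1.109, -0.083], TCP at [0.306, 0.602, 0.25] pointing down, gripper open.
Joint ranges: [-2.96, 2.96], [-0.34, 2.1], [-1.41, 1.46], [0.24, 2.44], [-1.37, 4.51], [0.17, 1.92], [-2.96, 2.96]. Speed limits (rad/s): [2.39, 2.39, 3.14, 3.14, 3.14, 3.14, 3.14].

### API

Orientations are given as a unit quaternion [w, x, y, z].
In Python, from station import bot gives the robot as it stands. The module is installed in compiled form; this text tells all that it offers.
- The arm moves only by the shell command python3 -m jog 'ROWS' [OPENING] [FORCE]. ROWS is JSON, a list of rows, each a list of 4 numbers: the shift along the tool's x, y, z in cm, then the turn about the tool's z in rad. In form: [[x, y, z, spin], ...]. A call has 1 to 20 rows; each row is the pose to reach, as a shift and turn from the pose commanded when the call began, along the tool's axes at that moment; what a row does not reach only later rows make up. A row lasts 1/12 s, in which the tool goes at most 41.7 mm and 7.16 degrees, less where a joint would pass 70% of its speed; a pose out of reach is approached as far as the arm can. A call with a gripper value outside its range is refused whole. OPENING is the closure, from -1 (fully open) to 1 (shut), set as the call begins (- or left out, the last holds). The fingers move at their own pace and stop on an object; FORCE is the grip in N (left out, the last holds). Time passes only in rows, so rows that repeat a pose let the fingers close. It gives the time, the measured TCP pose, the force, the opening and the grip force at its end, in the units of the state.
- bot.get_obs(): the state, without advancing time (a new reading comes with each control period).
- bot.read_camera(name): name is "side" or "top" or "wrist"; returns a dict with "pixels" (400x640x3 uint8, red, green, blue), "depth" (400x640 float32, m along the optical axis (not along the pixel's ray), 0 where there is no reading), "fovy" (degrees; the focal length in pixels is half the picture's height over the tangent of half this angle, whatever the lens; pixels are square), "cx", "cy" (the principal point, pixels), "pose" (4x4, takes a point from camera to world coordinates). Camera axes: x right, y down, z forward; pixel columns grow to the right and rows downward; lengths in m; the calibration is good to about 2 mm. The wrist camera is an equidistant fisheye: a pixel r from the principal point sees the ray r / f radians off the axis. A picture is of the moment at which its call begins.
- bot.hand_in(): hands the job in; it is judged then, once.
The state is a dict: "t": time; "q": joint angles; "joint_vel": joint speeds; "joint_torque": joint torques, N m; "eef_pos": TCP position; "tool_rot": TCP orientation; "contact_force": force on the tool from outside, world axes, zero at the start; "torque": the same for the moment, N m; "gripper_width": opening from 0.0 (shut) to 1.0 (fully open); "grasp_force": force on a finger pad.
Only numpy, scipy, OpenCV 4.12 (cv2) and the standard library are available. Lean on these libraries where they do the work, as an engineer would, in place of code of your own. Each camera call takes 0.05 s, during which the arm holds its last target. There are 200 camera calls.

## Working session

There is one attempt and no reset: what is moved stays moved. The work goes in short steps, Python scripts to look and compute and a shell command to move; the robot and the scene stay as the last step left them, time stands still between calls to the robot, and variables do not carry over. Pictures are saved under pics/ and viewed, at most 10 in all, crops included, and the job is handed in when it is done.

```bash
mkdir -p pics
cat > h.py <<'E'
from station import bot
import numpy as np, cv2
def cap(n):
    c=bot.read_camera(n); np.savez(f'pics/{n}.npz',**c); return c
def world(c,u,v,d=None):
    f=200/np.tan(np.radians(c['fovy'])/2); d=c['depth'][int(v),int(u)] if d is None else d
    return (c['pose']@[(u-c['cx'])/f*d,(v-c['cy'])/f*d,d,1])[:3]
def ray(c,u,v,fish=False):
    f=200/np.tan(np.radians(float(c['fovy']))/2); x,y=u-c['cx'],v-c['cy']
    if fish:
        r=np.hypot(x,y); t=r/f; k=np.sin(t)/max(r,1e-9); d=np.array([x*k,y*k,np.cos(t)])
    else: d=np.array([x/f,y/f,1])
    return c['pose'][:3,3], c['pose'][:3,:3]@d
def atz(c,u,v,z,fish=False):
    o,d=ray(c,u,v,fish); return o+d*(z-o[2])/d[2]
def proj(c,p,fish=False):
    f=200/np.tan(np.radians(float(c['fovy']))/2)
    q=np.linalg.inv(c['pose'])@np.append(p,1)
    if fish:
        r=np.hypot(q[0],q[1]); t=np.arctan2(r,q[2]); return c['cx']+f*t*q[0]/r, c['cy']+f*t*q[1]/r
    return c['cx']+f*q[0]/q[2], c['cy']+f*q[1]/q[2]
def tri(a,b):
    (o1,d1),(o2,d2)=a,b
    s=np.linalg.lstsq(np.c_[d1,-d2],o2-o1,rcond=None)[0]
    p,q=o1+s[0]*d1,o2+s[1]*d2; return (p+q)/2, np.linalg.norm(p-q)
def load(n): return {k:v for k,v in np.load(f'pics/{n}.npz').items()}
E
python3 - <<'E'
from h import *
np.set_printoptions(precision=4,suppress=True)
for n in ('top','side'):
    c=cap(n); cv2.imwrite(f'pics/{n}1.png',c['pixels'][...,::-1]); print(n,c['fovy'],c['cx'],c['cy']);print(c['pose'])
print(bot.get_obs())
E
```

```text
top 53.93121564465192 321.0764372283924 203.98375029962645
[[ 0.1794 -0.9622  0.2049  0.3873]
 [-0.9838 -0.1762  0.0338  0.0065]
 [ 0.0035 -0.2076 -0.9782  1.0288]
 [ 0.      0.      0.      1.    ]]
side 44.82943395734024 321.54260287406663 204.1011619750108
[[ 0.9925 -0.0716  0.0992  0.4438]
 [-0.1217 -0.6577  0.7433 -0.9744]
 [ 0.012  -0.7498 -0.6615  0.9607]
 [ 0.      0.      0.      1.    ]]
{'t': 0.1, 'q': array([-1.2081,  0.4777,  0.0223,  1.5563, -0.0115,  1.1093, -0.0831]), 'joint_vel': array([ 0.0002, -0.0016,  0.0004, -0.0021,  0.0007, -0.0001, -0.0007]), 'joint_torque': array([  0.0039, -59.7764,   1.6133, -28.1958,   0.0128,   0.0051,
         0.0001]), 'eef_pos': array([0.3059, 0.6011, 0.2491]), 'tool_rot': array([-0.0001,  0.2332,  0.9724, -0.0008]), 'contact_force': array([ 0.1306,  0.9159, -0.2103]), 'torque': array([-0.0192,  0.0222,  0.0029]), 'grasp_force': 0.0, 'gripper_width': 1.0020449231025748}
```

View pics/top1.png

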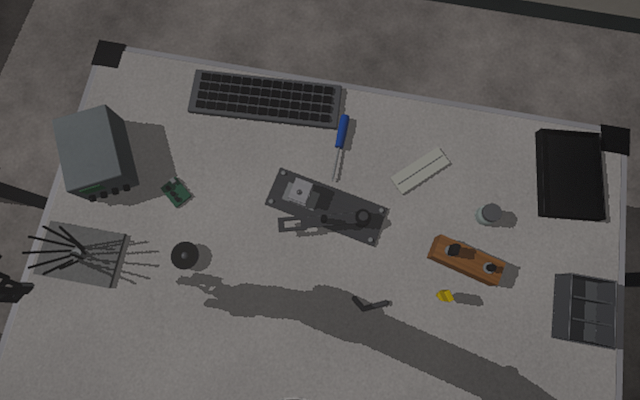

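View pics/side1.png

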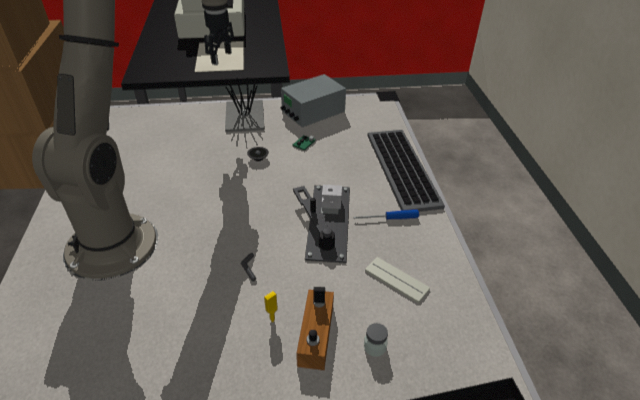

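The top view shows the fork at (298,190), the hub at (363,216), the arm's slotted end at about (290,225) and the thick pin at (453,249). The side view shows the fork at (332,200), the post at (312,205), the thick pin at (319,297) and the spare at (312,338). I'll enlarge those areas to measure.

Run:
```python
from h import *
t,s=load('top'),load('side')
def crop(c,u0,v0,w,h): return cv2.resize(cv2.convertScaleAbs(c['pixels'][v0:v0+h,u0:u0+w,::-1],alpha=1.6,beta=10),(400,300),interpolation=cv2.INTER_CUBIC)
im=np.vstack([np.hstack([crop(t,260,155,133,100),crop(s,280,172,133//1,100)]),np.hstack([crop(t,420,220,100,75),crop(s,270,280,133,100)])])
cv2.imwrite('pics/tiles.png',im)
np.set_printoptions(precision=4,suppress=True)
for n,c,ps in (('top',t,[(300,186),(363,216),(290,225),(453,246),(491,266),(378,240),(282,173)]),('side',s,[(332,192),(319,291),(312,334),(312,201)])):
    for p in ps: print(n,p,world(c,*p))
```

```text
top (300, 186) [0.6257 0.1008 0.0634]
top (363, 216) [ 0.5782 -0.0685  0.0633]
top (290, 225) [0.5318 0.1125 0.0018]
top (453, 246) [ 0.5383 -0.2869  0.0988]
top (491, 266) [ 0.5098 -0.3866  0.0822]
top (378, 240) [ 0.535  -0.1227 -0.0028]
top (282, 173) [0.6642 0.1597 0.0153]
side (332, 192) [0.6157 0.0888 0.0584]
side (319, 291) [ 0.5312 -0.3007  0.1042]
side (312, 334) [ 0.5056 -0.3933  0.0806]
side (312, 201) [0.5498 0.0178 0.0916]
```

View pics/tiles.png

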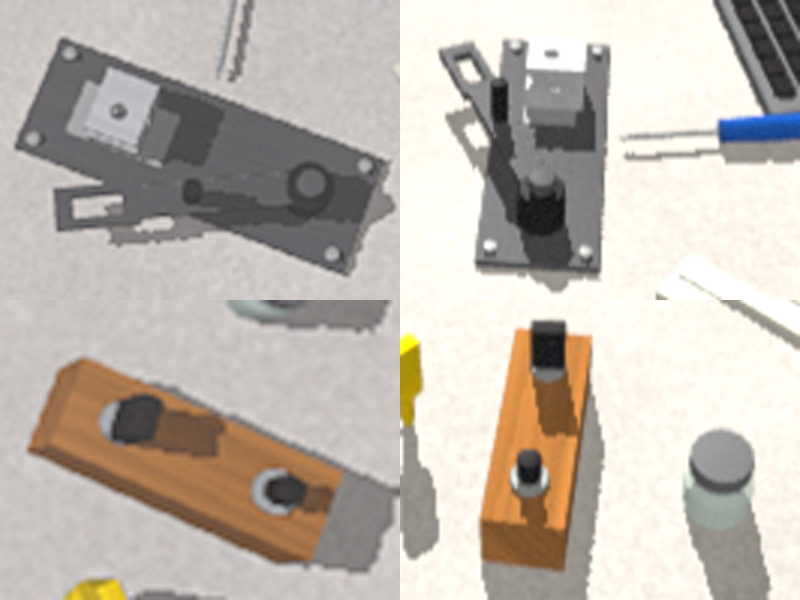

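Run:
```python
from h import *
np.set_printoptions(precision=4,suppress=True)
t,s=load('top'),load('side')
T=lambda x,y:(260+x/3.008,155+y/3);S=lambda x,y:(280+(x-400)/3.008,172+y/3)
T2=lambda x,y:(420+x/4,220+(y-300)/4);S2=lambda x,y:(270+(x-400)/3.008,280+(y-300)/3)
for n,a,b in (('bore',T(118,111),S(552,53)),('post',T(192,184),S(499,82)),('slot',T(97,205),S(466,62)),('pin',T2(143,410),S2(548,327)),('pincollar',T2(125,420),S2(548,369)),('spare',T2(290,487),S2(529,455))):
    print(n,*tri(ray(t,*a),ray(s,*b)))
cs=[atz(t,*T(*p),.008) for p in ((62,38),(388,160),(350,275),(17,150))]; print(np.array(cs))
m=np.mean(cs,0); d=(cs[0]+cs[3]-cs[1]-cs[2]); yaw=np.arctan2(-d[0],d[1]); print('mount',m,yaw,np.linalg.norm(d)/2)
R=lambda p:np.array([np.cos(yaw)*p[0]-np.sin(yaw)*p[1],np.sin(yaw)*p[0]+np.cos(yaw)*p[1]])+m[:2]
print('hinge',R((0,-.1)),'forknom',R((0,.08)))
for n,p in (('tophub',atz(t,*T(311,181),.062)),): print(n,p)
rc=[atz(t,*T2(*p),.056) for p in ((83,358),(343,470),(310,562),(28,452))]; print('rack',np.array(rc))
# depth based: rack top mask & handle
for n,c in (('top',t),('side',s)):
    f=200/np.tan(np.radians(float(c['fovy']))/2); v,u=np.mgrid[:400,:640]; d=c['depth']
    P=np.stack([(u-c['cx'])/f*d,(v-c['cy'])/f*d,d],-1)@c['pose'][:3,:3].T+c['pose'][:3,3]
    def box(name,xr,yr,zr):
        m=(P[...,0]>xr[0])&(P[...,0]<xr[1])&(P[...,1]>yr[0])&(P[...,1]<yr[1])&(P[...,2]>zr[0])&(P[...,2]<zr[1])
        q=P[m]; 
        if len(q): print(n,name,len(q),q.mean(0),cv2.minAreaRect((q[:,:2]*1000).astype(np.float32)))
    box('rack',(.44,.62),(-.45,-.2),(.05,.06)); box('handle',(.48,.58),(-.34,-.25),(.095,.12)); box('knob',(.45,.55),(-.43,-.35),(.076,.1))
    box('forktop',(.58,.68),(.04,.16),(.055,.066)); box('post',(.5,.6),(-.03,.06),(.08,.1)); box('armtop',(.48,.6),(.05,.18),(.04,.053))
```

```text
bore [0.6122 0.1003 0.0577] 0.0016712061383310647
post [0.5542 0.0269 0.0896] 0.001760890158936034
slot [0.5297 0.1026 0.0522] 0.00039165990337197454
pin [ 0.534  -0.2928  0.1015] 0.002932677124587228
pincollar [ 0.5335 -0.2971  0.0562] 0.002128494238157532
spare [ 0.5082 -0.3898  0.0835] 0.0006938014619128329
[[ 0.6803  0.1675  0.008 ]
 [ 0.6219 -0.1374  0.008 ]
 [ 0.5155 -0.1197  0.008 ]
 [ 0.5719  0.1859  0.008 ]]
mount [0.5974 0.0241 0.008 ] -0.18575476068342653 0.31058148086744236
hinge [ 0.5789 -0.0742] forknom [0.6122 0.1027]
tophub [ 0.5803 -0.0693  0.062 ]
rack [[ 0.5683 -0.2671  0.056 ]
 [ 0.5282 -0.4325  0.056 ]
 [ 0.4692 -0.4173  0.056 ]
 [ 0.5043 -0.2406  0.056 ]]
top rack 1449 [ 0.52   -0.3428  0.0561] ((521.48779296875, -342.39544677734375), (170.81448364257812, 61.34796142578125), 75.58807373046875)
top handle 80 [ 0.5333 -0.2923  0.1052] ((533.3807373046875, -293.6806335449219), (14.948253631591797, 25.945032119750977), 81.58434295654297)
top knob 53 [ 0.509  -0.3895  0.0831] ((509.1966247558594, -389.8763732910156), (15.609323501586914, 17.17057228088379), 74.632606
[... 566 characters left out ...]
side handle 87 [ 0.5309 -0.2979  0.103 ] ((530.6642456054688, -296.50701904296875), (16.500751495361328, 24.764087677001953), 80.54859924316406)
side knob 60 [ 0.5065 -0.3941  0.0821] ((506.7320556640625, -392.37060546875), (17.820343017578125, 14.766610145568848), 84.04075622558594)
side forktop 206 [0.6156 0.0947 0.0589] ((615.5530395507812, 95.39002990722656), (49.9431266784668, 55.943153381347656), 77.79129791259766)
side post 36 [0.5519 0.0218 0.0884] ((551.853271484375, 23.64936637878418), (15.561529159545898, 13.712858200073242), 83.97789764404297)
side armtop 193 [0.5317 0.0962 0.0462] ((547.06201171875, 102.15935516357422), (75.62139129638672, 88.74815368652344), 24.161161422729492)
```

```bash
R='[-48.2,-40.1,9,1.1]'; python3 -m jog '[[-48.2,-40.1,9,1.1],[-48.2,-40.1,9,1.1],[-48.2,-40.1,9,1.1],[-48.2,-40.1,9,1.1],[-48.2,-40.1,9,1.1],[-48.2,-40.1,9,1.1],[-48.2,-40.1,9,1.1],[-48.2,-40.1,9,1.1],[-48.2,-40.1,9,1.1],[-48.2,-40.1,9,1.1],[-48.2,-40.1,9,1.1],[-48.2,-40.1,9,1.1],[-48.2,-40.1,9,1.1],[-48.2,-40.1,9,1.1],[-48.2,-40.1,9,1.1],[-48.2,-40.1,9,1.1],[-48.2,-40.1,9,1.1],[-48.2,-40.1,9,1.1],[-48.2,-40.1,9,1.1],[-48.2,-40.1,9,1.1]]' -1 20
python3 - <<'E'
from h import *
c=cap('wrist'); cv2.imwrite('pics/w1.png',cv2.convertScaleAbs(c['pixels'][...,::-1],alpha=1.5,beta=10))
print(c['fovy'],c['cx'],c['cy'],c['pose'])
print({n:proj(c,p,True) for n,p in dict(bore=(.6122,.1003,.06),post=(.5535,.0255,.092),slot=(.5297,.1026,.047),hinge=(.579,-.074,.062)).items()})
E
```

```text
t: 1.77
eef_pos: [0.5534, 0.0277, 0.16]
tool_rot: [-0.0, 0.706, 0.708, 0.0]
contact_force: [0.1, 0.0, -0.5]
gripper_width: 1.0
grasp_force: 0.0
65.70646984690485 322.06162297423276 202.60208144028164 [[ 9.99995061e-01  3.08280060e-03  6.12216283e-04  5.53009621e-01]
 [ 3.11376037e-03 -9.45205574e-01 -3.26460914e-01  1.11775402e-01]
 [-4.27743657e-04  3.26461208e-01 -9.45210504e-01  2.83591101e-01]
 [ 0.00000000e+00  0.00000000e+00  0.00000000e+00  1.00000000e+00]]
{'bore': (np.float64(403.2330787677237), np.float64(117.71147955733426)), 'post': (np.float64(322.50985481549066), np.float64(230.64897344826073)), 'slot': (np.float64(291.32436814242004), np.float64(111.81044131404535)), 'hinge': (np.float64(349.9202745083899), np.float64(315.4662545090572))}
```

View pics/w1.png

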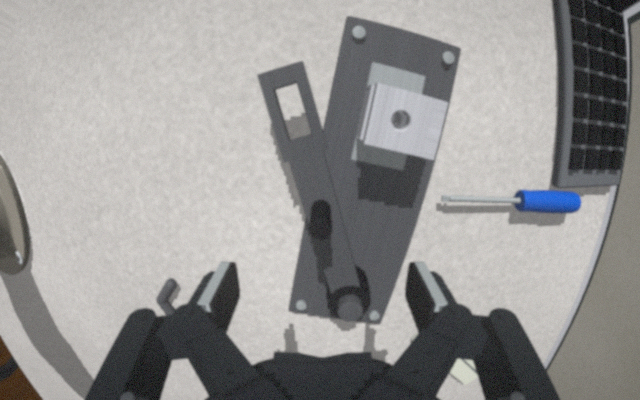

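The wrist view shows the bore at (401,119), which is about 2 px from the predicted (403,118), and the post top at about (321,231), as predicted. Next I lower and grip the post.

```bash
python3 -m jog '[[-0.2,0,3,0],[-0.2,0,6,0],[-0.2,0,8.5,0],[-0.2,0,8.5,0],[-0.2,0,8.5,0]]' && python3 -m jog '[[0,0,0,0],[0,0,0,0],[0,0,0,0],[0,0,0,0],[0,0,0,0],[0,0,0,0],[0,0,0,0],[0,0,0,0],[0,0,0,0],[0,0,0,0]]' 1 20
```

```text
t: 2.23
eef_pos: [0.5529, 0.0244, 0.0745]
tool_rot: [-0.001, 0.707, 0.708, -0.001]
contact_force: [0.1, -0.8, -0.0]
gripper_width: 0.999
grasp_force: 0.0
t: 3.07
eef_pos: [0.5535, 0.0238, 0.0755]
tool_rot: [-0.0, 0.707, 0.707, 0.0]
contact_force: [-3.0, 0.2, 5.7]
gripper_width: 0.178
grasp_force: 20.9
```

```bash
python3 -m jog '[[0.05,0.4,0,0],[0.1,0.8,0,0],[0.15,1.2,0,0],[0.2,1.6,0,0],[0.2,2.0,0,0],[0.2,2.4,0,0],[0.2,2.8,0,0],[0.2,3.2,0,0],[0.15,3.6,0,0],[0.1,4.0,0,0],[0.05,4.35,0,0],[0.05,4.35,0,0],[0.05,4.35,0,0],[0.05,4.35,0,0]]'
python3 - <<'E'
from h import *
np.set_printoptions(precision=4,suppress=True)
c=cap('wrist'); im=cv2.convertScaleAbs(c['pixels'][...,::-1],alpha=1.6,beta=10); cv2.imwrite('pics/w2.png',im)
print(c['pose'][:3,3], proj(c,(.6105,.0995,.06),True))
E
```

```text
t: 4.23
eef_pos: [0.5965, 0.027, 0.0751]
tool_rot: [-0.002, 0.706, 0.708, 0.0]
contact_force: [-4.4, 6.4, 4.0]
gripper_width: 0.175
grasp_force: 21.0
[0.5964 0.1108 0.1989] (np.float64(354.13945507246615), np.float64(125.84107274064002))
```

View pics/w2.png

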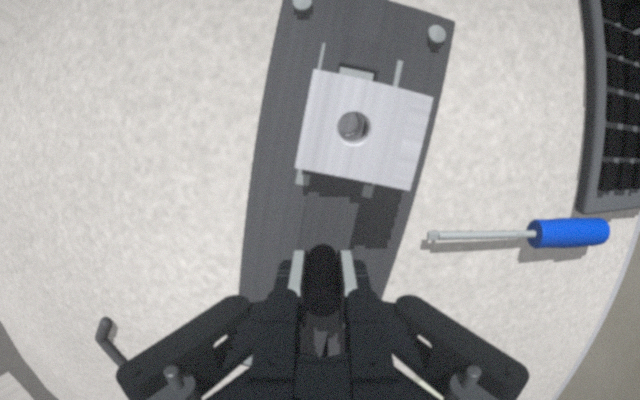

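The bore is at (352,127) and the arm's end shows beyond the fork at about (357,73). I'll zoom in on the bore to see how the slot is centred.

Run:
```python
from h import *
np.set_printoptions(precision=4,suppress=True)
c=load('wrist'); im=c['pixels'][50:240,260:450,::-1]
a=np.clip(255*(im/255.)**.5,0,255).astype(np.uint8)
cv2.imwrite('pics/w2z.png',cv2.resize(a,(600,600),interpolation=cv2.INTER_CUBIC))
print(atz(c,352,127,.06,True))
```

```text
[0.6095 0.099  0.06  ]
```

View pics/w2z.png

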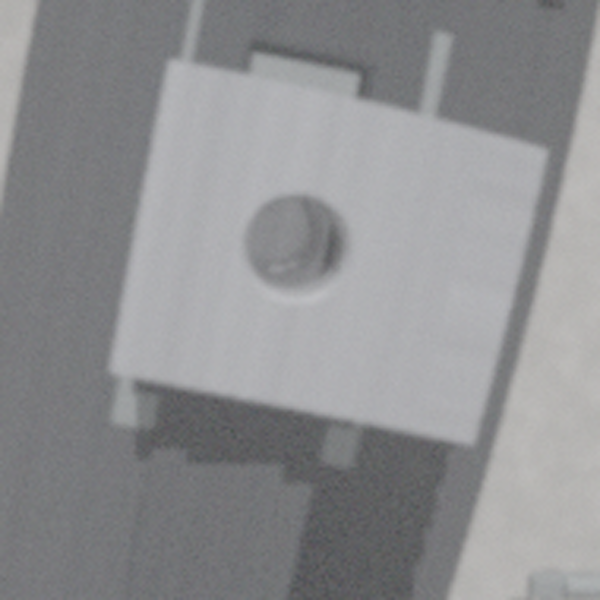

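Run:
```python
from h import *
np.set_printoptions(precision=4,suppress=True)
c=load('wrist'); Z=lambda x,y:(260+x/3.158,50+y/3.158)
W=lambda x,y,z:atz(c,*Z(x,y),z,True)
b=W(295,247,.06); l=W(250,62,.047); r=W(373,85,.047)
print('bore',b,'slot end L,R',l,r,'mid',(l+r)/2,np.linalg.norm(l-r))
for n,p in dict(armL=(135,500),armR=(308,500),armR2=(292,590),eyeUL=(205,30),eyeUR=(423,90),eyeLL=(157,400),eyeLR=(325,440)).items(): print(n,W(*p,.047))
d=np.array([np.sin(.186),np.cos(.186)]);nrm=np.array([d[1],-d[0]])
for n,p in dict(bore=b,sl=(l+r)/2,post=np.array([.5965,.027,0]),hinge=np.array([.579,-.0742,0])).items(): print(n,nrm@(p[:2]-b[:2]),d@(p[:2]-b[:2]))
```

```text
bore [0.6102 0.0984 0.06  ] slot end L,R [0.6043 0.126  0.047 ] [0.6232 0.123  0.047 ] mid [0.6137 0.1245 0.047 ] 0.019142495453599646
armL [0.5861 0.0556 0.047 ]
armR [0.6148 0.0556 0.047 ]
armR2 [0.6128 0.0392 0.047 ]
eyeUL [0.5974 0.131  0.047 ]
eyeUR [0.6311 0.1227 0.047 ]
eyeLL [0.59   0.0726 0.047 ]
eyeLR [0.6172 0.066  0.047 ]
bore 0.0 0.0
sl -0.0013553107673349458 0.0262943795694564
post -0.0002502654840034965 -0.07271925503746737
hinge 0.0012664308117879657 -0.175410002587314
```

Block strips on both sides of the eye and the slot end beyond the ear put the slot about 1.4 mm off the bore line, inside the taper's reach. I'll release the post and rise.

```bash
python3 -m jog '[[0,0,0,0],[0,0,0,0],[0,0,0,0],[0,0,0,0],[0,0,0,0],[0,0,0,0],[0,0,-3,0],[0,0,-6,0],[0,0,-10,0],[0,0,-14,0],[0,0,-14,0],[0,0,-14,0]]' -1
python3 - <<'E'
from h import *
np.set_printoptions(precision=4,suppress=True)
o=bot.get_obs(); p=o['eef_pos']; q=o['tool_rot']; print(p,q)
from scipy.spatial.transform import Rotation as R
M=R.from_quat(np.r_[q[1:],q[0]]).as_matrix()
print('to above pin cm',M.T@(np.array([.533,-.294,.20])-p)*100)
E
```

```text
t: 5.28
eef_pos: [0.599, 0.024, 0.2178]
tool_rot: [0.002, 0.707, 0.707, 0.002]
contact_force: [-0.1, -0.9, -0.2]
gripper_width: 1.0
grasp_force: 0.0
[0.599  0.024  0.2178] [0.0016 0.7072 0.707  0.0024]
to above pin cm [-31.8009  -6.6024   1.6982]
```

```bash
python3 -m jog '[[-31.8,-6.6,1,-1.4],[-31.8,-6.6,1,-1.4],[-31.8,-6.6,1,-1.4],[-31.8,-6.6,1,-1.4],[-31.8,-6.6,1,-1.4],[-31.8,-6.6,1,-1.4],[-31.8,-6.6,1,-1.4],[-31.8,-6.6,1,-1.4],[-31.8,-6.6,1,-1.4],[-31.8,-6.6,1,-1.4],[-31.8,-6.6,1,-1.4],[-31.8,-6.6,1,-1.4],[-31.8,-6.6,1,-1.4],[-31.8,-6.6,1,-1.4],[-31.8,-6.6,1,-1.4],[-31.8,-6.6,1,-1.4]]'
python3 - <<'E'
from h import *
np.set_printoptions(precision=4,suppress=True)
c=cap('wrist'); im=cv2.convertScaleAbs(c['pixels'][...,::-1],alpha=1.6,beta=10); cv2.imwrite('pics/w3.png',im)
t=cap('top')
print(c['pose'], proj(c,(.532,-.295,.106),True))
d=c['depth']; f=200/np.tan(np.radians(float(c['fovy']))/2); v,u=np.mgrid[:400,:640]; x,y=u-c['cx'],v-c['cy']; r=np.hypot(x,y)+1e-9; th=r/f
P=np.stack([d*np.tan(th)*x/r,d*np.tan(th)*y/r,d],-1)@c['pose'][:3,:3].T+c['pose'][:3,3]
m=(abs(P[...,0]-.532)<.04)&(abs(P[...,1]+.295)<.04)&(P[...,2]>.1)&(P[...,2]<.112); q=P[m]
print(len(q),q.mean(0),cv2.minAreaRect((q[:,:2]*1000).astype(np.float32)))
E
```

```text
t: 6.62
eef_pos: [0.5311, -0.2937, 0.2044]
tool_rot: [-0.0, 0.086, 0.996, 0.0]
contact_force: [0.7, 0.3, 0.6]
gripper_width: 1.0
grasp_force: 0.0
[[ 0.171   0.9311  0.3222  0.4477]
 [ 0.9853 -0.1618 -0.0553 -0.2797]
 [ 0.0007  0.3269 -0.9451  0.3281]
 [ 0.      0.      0.      1.    ]] (np.float64(321.00366475948215), np.float64(213.53897353840094))
563 [ 0.5302 -0.2947  0.1053] ((531.3590698242188, -294.9172668457031), (13.342754364013672, 25.94167709350586), 82.44818878173828)
```

View pics/w3.png

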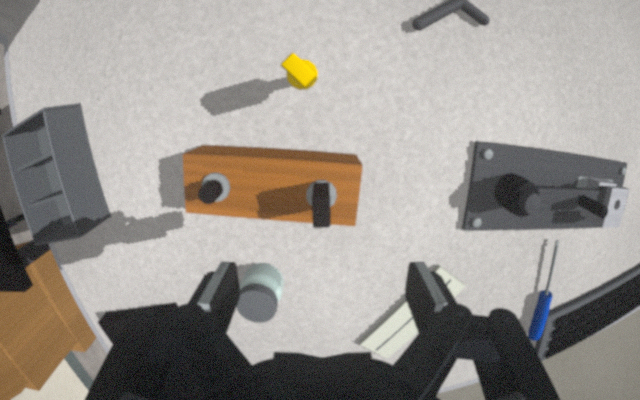

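The wrist view shows the thick pin's handle at (321,204) and the spare at (210,190). The handle centre comes to (0.531, -0.295) with its top at 0.105 m, which matches the other views. Next I lower, grip and check.

```bash
python3 -m jog '[[0,-0.1,3,-0.03],[0,-0.1,6,-0.03],[0,-0.1,9,-0.03],[0,-0.1,11.8,-0.03],[0,-0.1,11.8,-0.03],[0,-0.1,11.8,-0.03],[0,-0.1,11.8,-0.03]]' -1 && python3 -m jog '[[0,0,0,0],[0,0,0,0],[0,0,0,0],[0,0,0,0],[0,0,0,0],[0,0,0,0],[0,0,0,0],[0,0,0,0],[0,0,0,0],[0,0,0,0]]' 1 40
```

```text
t: 7.3
eef_pos: [0.5321, -0.2954, 0.0884]
tool_rot: [0.001, 0.07, 0.998, -0.0]
contact_force: [-0.4, -0.7, 1.2]
gripper_width: 0.998
grasp_force: 0.0
t: 8.13
eef_pos: [0.5313, -0.295, 0.0873]
tool_rot: [0.0, 0.07, 0.998, -0.0]
contact_force: [-1.4, 0.4, 5.1]
gripper_width: 0.163
grasp_force: 39.5
```

```bash
python3 -m jog '[[0,0,-1,0],[0,0,-2,0],[0,0,-3,0],[0,0,-5,0],[0,0,-7,0],[0,0,-9,0],[0,0,-11,0],[0,0,-11,0],[0,0,-11,0],[0,0,-11,0]]'
python3 - <<'E'
from h import *
np.set_printoptions(precision=4,suppress=True)
o=bot.get_obs(); p=o['eef_pos']; q=o['tool_rot']; print(p,q,o['gripper_width'],o['contact_force'])
from scipy.spatial.transform import Rotation as R
M=R.from_quat(np.r_[q[1:],q[0]]).as_matrix()
print('to above bore cm',M.T@(np.array([.6108,.0992,.17])-p)*100, 'tool y',M[:,1])
E
```

```text
t: 8.97
eef_pos: [0.5308, -0.2947, 0.1968]
tool_rot: [-0.0, 0.07, 0.998, 0.0]
contact_force: [-0.3, -0.6, -1.0]
gripper_width: 0.16
grasp_force: 38.9
[ 0.5308 -0.2947  0.1968] [-0.0002  0.0703  0.9975  0.0001] 0.16023308516513204 [-0.2854 -0.6101 -0.9633]
to above bore cm [-2.398  40.1181  2.6915] tool y [0.1403 0.9901 0.0002]
```

```bash
python3 -m jog '[[-2.4,40.1,0,1.6],[-2.4,40.1,0,1.6],[-2.4,40.1,0,1.6],[-2.4,40.1,0,1.6],[-2.4,40.1,0,1.6],[-2.4,40.1,0,1.6],[-2.4,40.1,0,1.6],[-2.4,40.1,0,1.6],[-2.4,40.1,0,1.6],[-2.4,40.1,0,1.6],[-2.4,40.1,0,1.6],[-2.4,40.1,0,1.6],[-2.4,40.1,0,1.6],[-2.4,40.1,0,1.6],[-2.4,40.1,0,1.6],[-2.4,40.1,0,1.6],[-2.4,40.1,0,1.6],[-2.4,40.1,2,1.6],[-2.4,40.1,3.5,1.6],[-2.4,40.1,3.5,1.6]]'
python3 - <<'E'
from h import *
np.set_printoptions(precision=4,suppress=True)
o=bot.get_obs(); print(o['eef_pos'],o['tool_rot'],o['contact_force'])
c=cap('wrist'); s=cap('side'); 
cr=lambda c,u,v,w,h:cv2.resize(np.clip(255*(c['pixels'][v:v+h,u:u+w,::-1]/255.)**.6,0,255).astype(np.uint8),(400,400),interpolation=cv2.INTER_CUBIC)
cv2.imwrite('pics/w4.png',np.hstack([cr(c,222,50,200,200),cr(s,290,140,80,80)]))
p=o['eef_pos']; tip=p-[0,0,.0773]; print('tip side px',proj(s,tip),'wrist',proj(c,tip,True),'bore side',proj(s,(.6105,.099,.06)),'bore wrist',proj(c,(.6105,.099,.06),True))
E
```

```text
t: 10.63
eef_pos: [0.6092, 0.0984, 0.1592]
tool_rot: [-0.001, 0.764, 0.645, -0.002]
contact_force: [-0.6, 0.4, -0.4]
gripper_width: 0.155
grasp_force: 39.1
[0.6092 0.0984 0.1592] [-0.0012  0.7642  0.645  -0.0021] [-0.5769  0.422  -0.3544]
tip side px (np.float64(329.5305061461903), np.float64(183.7590296302334)) wrist (np.float64(322.8070619576398), np.float64(222.07205662327414)) bore side (np.float64(329.75795120001027), np.float64(189.4609529434458)) bore wrist (np.float64(324.36215706123096), np.float64(210.03161240336468))
```

View pics/w4.png

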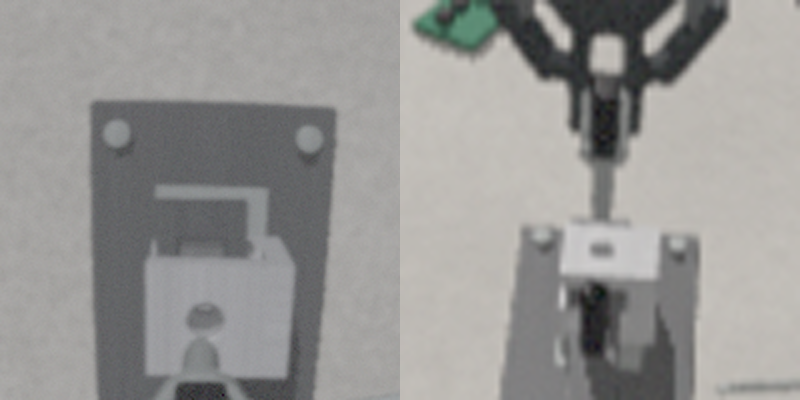

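The wrist half shows the bore at about (324.5,209.5) and the pin tip at about (322.5,220). Both match the prediction, so I need about +1.3 mm in x and +0.6 mm in y. I correct that, go down to just above the ear, and then feel.

```bash
python3 -m jog '[[0.08,0.1,0.5,0],[0.08,0.1,1,0],[0.08,0.1,1.5,0],[0.08,0.1,1.8,0],[0.08,0.1,1.8,0],[0.08,0.1,1.8,0],[0.08,0.1,1.8,0],[0.08,0.1,1.8,0]]'; python3 -m jog '[[0,0,0.1,0],[0,0,0.2,0],[0,0,0.3,0],[0,0,0.4,0],[0,0,0.5,0],[0,0,0.5,0]]'
```

```text
t: 11.4
eef_pos: [0.6125, 0.0993, 0.1442]
tool_rot: [0.0, 0.765, 0.645, 0.0]
contact_force: [-0.3, -0.7, 0.1]
gripper_width: 0.158
grasp_force: 39.1
t: 11.9
eef_pos: [0.6122, 0.0994, 0.1387]
tool_rot: [-0.0, 0.765, 0.645, -0.0]
contact_force: [-0.4, 0.6, -0.4]
gripper_width: 0.159
grasp_force: 39.1
```

```bash
python3 -m jog '[[0,-0.12,0,0],[0,-0.12,0.1,0],[0,-0.12,0.2,0],[0,-0.12,0.3,0],[0,-0.12,0.4,0],[0,-0.12,0.5,0],[0,-0.12,0.5,0]]'
```

```text
t: 12.48
eef_pos: [0.611, 0.0995, 0.1337]
tool_rot: [-0.0, 0.765, 0.644, -0.0]
contact_force: [-0.4, 0.3, -0.3]
gripper_width: 0.157
grasp_force: 39.1
```

```bash
python3 -m jog '[[0,0,0.1,0],[0,0,0.2,0],[0,0,0.3,0],[0,0,0.4,0],[0,0,0.5,0],[0,0,0.6,0],[0,0,0.6,0]]'
```

```text
t: 13.07
eef_pos: [0.611, 0.0995, 0.1277]
tool_rot: [-0.0, 0.765, 0.645, -0.0]
contact_force: [0.6, 1.3, -0.1]
gripper_width: 0.158
grasp_force: 39.1
```

Tip at 0.050 m, inside the bore without force. Continuing through the arm in steps.

```bash
python3 -m jog '[[0,0,0.1,0],[0,0,0.2,0],[0,0,0.3,0],[0,0,0.4,0],[0,0,0.5,0],[0,0,0.6,0],[0,0,0.7,0],[0,0,0.8,0],[0,0,0.8,0]]'
```

```text
t: 13.82
eef_pos: [0.611, 0.0995, 0.1197]
tool_rot: [-0.0, 0.765, 0.644, -0.0]
contact_force: [-1.8, 0.0, -0.6]
gripper_width: 0.163
grasp_force: 39.1
```

```bash
python3 -m jog '[[0,0,0.1,0],[0,0,0.2,0],[0,0,0.3,0],[0,0,0.4,0],[0,0,0.5,0],[0,0,0.6,0],[0,0,0.7,0],[0,0,0.8,0],[0,0,0.9,0],[0,0,1.0,0],[0,0,1.0,0]]'
```

```text
t: 14.73
eef_pos: [0.611, 0.0995, 0.1098]
tool_rot: [-0.0, 0.765, 0.645, -0.0]
contact_force: [-0.1, -0.0, -0.7]
gripper_width: 0.154
grasp_force: 39.1
```

Tip at 0.0325 m, entering the block without force. Collar contact is expected at TCP z of about 0.091 m.

```bash
python3 -m jog '[[0,0,0.1,0],[0,0,0.2,0],[0,0,0.3,0],[0,0,0.4,0],[0,0,0.5,0],[0,0,0.6,0],[0,0,0.7,0],[0,0,0.8,0],[0,0,0.9,0],[0,0,1.0,0],[0,0,1.1,0],[0,0,1.2,0],[0,0,1.3,0],[0,0,1.4,0],[0,0,1.5,0],[0,0,1.5,0]]'; python3 -m jog '[[0,0,0.05,0],[0,0,0.1,0],[0,0,0.15,0],[0,0,0.2,0],[0,0,0.25,0],[0,0,0.3,0],[0,0,0.3,0]]'
```

```text
t: 16.07
eef_pos: [0.611, 0.0996, 0.0947]
tool_rot: [-0.0, 0.765, 0.645, -0.0]
contact_force: [-0.5, 0.3, -0.5]
gripper_width: 0.16
grasp_force: 39.2
t: 16.65
eef_pos: [0.6111, 0.0996, 0.0919]
tool_rot: [-0.0, 0.765, 0.644, -0.0]
contact_force: [0.5, -0.2, -0.7]
gripper_width: 0.16
grasp_force: 39.2
```

```bash
python3 -m jog '[[0,0,0.05,0],[0,0,0.1,0],[0,0,0.1,0]]'; python3 -m jog '[[0,0,0.05,0],[0,0,0.1,0],[0,0,0.1,0]]'
```

```text
t: 16.9
eef_pos: [0.6112, 0.0996, 0.0913]
tool_rot: [-0.0, 0.765, 0.644, 0.0]
contact_force: [-1.8, -0.6, 2.4]
gripper_width: 0.161
grasp_force: 39.6
t: 17.15
eef_pos: [0.6113, 0.0996, 0.0913]
tool_rot: [-0.0, 0.765, 0.644, 0.0]
contact_force: [-5.5, -0.5, 11.5]
gripper_width: 0.159
grasp_force: 40.9
```

Firm contact at TCP z 0.0913 m puts the tip at 0.014 m, so the collar is home. I'll relax the push, open and rise.

```bash
python3 -m jog '[[0,0,-0.1,0],[0,0,-0.1,0]]' && python3 -m jog '[[0,0,0,0],[0,0,0,0],[0,0,0,0],[0,0,0,0],[0,0,0,0],[0,0,0,0],[0,0,-2,0],[0,0,-5,0],[0,0,-8,0],[0,0,-12,0],[-6,0,-15,0],[-6,0,-15,0],[-6,0,-15,0],[-6,0,-15,0]]' -1
python3 - <<'E'
from h import *
np.set_printoptions(precision=4,suppress=True)
c=cap('wrist'); s=cap('side'); t=cap('top')
cr=lambda c,u,v,w,h:cv2.resize(np.clip(255*(c['pixels'][v:v+h,u:u+w,::-1]/255.)**.6,0,255).astype(np.uint8),(400,400),interpolation=cv2.INTER_CUBIC)
cv2.imwrite('pics/w5.png',np.hstack([cr(c,222,10,200,200),cr(s,270,150,110,110)]))
f=200/np.tan(np.radians(float(s['fovy']))/2); v,u=np.mgrid[:400,:640]; d=s['depth']
P=np.stack([(u-s['cx'])/f*d,(v-s['cy'])/f*d,d],-1)@s['pose'][:3,:3].T+s['pose'][:3,3]
m=(abs(P[...,0]-.611)<.03)&(abs(P[...,1]-.0996)<.03)&(P[...,2]<.14)&(P[...,2]>.07); print(m.sum(),P[m].max(0))
E
```

```text
t: 17.32
eef_pos: [0.6114, 0.0996, 0.0913]
tool_rot: [0.0, 0.765, 0.645, 0.0]
contact_force: [0.2, -0.2, 5.8]
gripper_width: 0.161
grasp_force: 40.0
t: 18.48
eef_pos: [0.6012, 0.0385, 0.2422]
tool_rot: [0.0, 0.766, 0.643, 0.001]
contact_force: [0.5, 0.4, -0.4]
gripper_width: 1.003
grasp_force: 0.0
79 [0.6197 0.1101 0.1127]
```

View pics/w5.png

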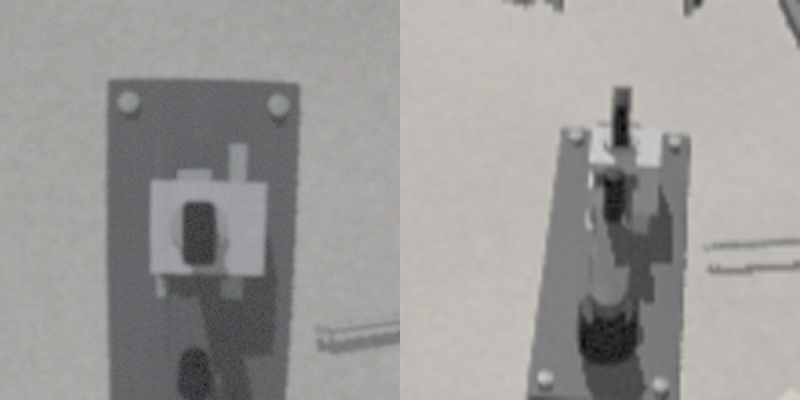

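The pin stands upright with its collar flat on the ear: the handle is at (200,232) in the wrist half, and its top is at about 0.11 m as expected. The arm lies in the fork and the gripper is clear.

```bash
python3 -c "
from station import bot
print(bot.hand_in())"
```

```text
the job is handed in; nothing more can be done
None
```

The folding arm is swung into the fork and locked with the thick pin, its collar home on the ear at 11.5 N peak push; the gripper is clear, I moved nothing else, and the job was handed in at about 18.6 s on the robot's clock.

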